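# Move the charged battery from the charger to the work light

### The arm

A 6-joint arm with a two-finger parallel gripper is mounted at the origin on the work surface. World frame = base frame: x ahead of the robot, y to its left, z up, the work surface at z = 0. Lengths are in mm, angles in degrees, forces in N, time in s.
With the tool pointing down it reaches from about 275 to 725 mm from the base axis. Payload 5.6 kg.
Tool frame: the origin (TCP) lies midway between the tips of the shut fingers; the grasp point (between the pads) lies 19 mm behind it; z points along the fingers, y is the line along which they close (so a half turn about z gives the same grasp; the last joint's range is limited). The gripper opens to 85 mm and grips with 20 to 120 N. Pads are 22 mm wide; open, the fingers measure 114 mm over their backs; the gripper's body (76 mm by 85 mm) begins 54 mm behind the grasp point. The pads swing forward as they close: fully open they stand 13 mm farther back than shut.
Start: joints at [-49.584, 14.616, 6.199, 0, -81.583, -16.306], TCP at [224.688, -502.004, 231.283] pointing down, gripper open.
Joint ranges: [-168.99, 168.99], [-69.2, 112.95], [-62.41, 85.93], [-164.36, 98.24], [-168.68, -3.75], [-174.98, 174.98]. Speed limits (degrees/s): [147.25, 147.25, 180, 180, 180, 180].

### API

Orientations are given as [roll, pitch, yaw] about the fixed x, y, z axes, in that order (R = Rz(yaw) Ry(pitch) Rx(roll)).
In Python, from station import telemetry, snapshot, camera_info, workorder gives the robot as it stands.
- The arm moves only by the tool servo_tool, never from a script. Its argument "moves" is one flat list of numbers, 7 for each row, row after row: the shift along the tool's x, y, z in mm, then the turn, a rotation vector about the tool's x, y, z in degrees, then the finger opening in mm, from 0 to 85.4. In form: [dx, dy, dz, ax, ay, az, grip, dx, dy, dz, ax, ay, az, grip, ...]. A call has exactly 10 rows; each row shifts and turns the commanded pose from where the row before left it, along the tool's axes as they then stand; what a row does not reach is not made up. A row lasts 1/10 s, in which the tool goes at most 50 mm and 8.59 degrees, less where a joint would pass 70% of its speed; a pose out of reach is approached as far as the arm can. A call with a gripper value outside its range is refused whole. The fingers move at their own pace and stop on an object; "force" is the grip in N (left out, the last holds). Time passes only in rows, so rows that do not move let the fingers close, or fill a call up. It gives the time, the measured TCP pose, the force, the opening and the grip force at its end, in the units of the state.
- telemetry.observe(): the state, without advancing time (a new reading comes with each control period).
- snapshot(name): name is "scene" or "top" or "wrist"; returns the picture (420x560x3 uint8, red, green, blue); there is no depth.
- camera_info(name): a dict with "intrinsics" (3x3 intrinsics, pixels), "eye" and "orientation" of the camera in the world; the wrist camera has in their place "hand_eye" (4x4, takes a point from camera to tool coordinates, whose origin is the TCP and whose axes are the flange's). Camera axes: x right, y down, z forward; pixel columns grow to the right and rows downward; lengths in mm; the calibration is good to about 2 mm. A picture is of the moment at which its call begins: read the wrist's pose just before it. camera_info takes no time and is no camera call.
- workorder.finish_job(): hands the job in; it is judged then, once.
The state is a dict: "time_s": time; "q": joint angles; "dq": joint speeds; "joint_efforts": joint torques, N m; "ee_pos": TCP position; "orientation": TCP orientation; "contact_force": force on the tool from outside, world axes, zero at the start; "wrist_torque": the same for the moment, N m; "grip_width": opening from 0.0 (shut) to 1.0 (fully open); "finger_force": force on a finger pad.
Only numpy, scipy, OpenCV 4.12 (cv2) and the standard library are available. Lean on these libraries where they do the work, as an engineer would, in place of code of your own. Each camera call takes 0.05 s, during which the arm holds its last target. There are 200 camera calls.

### The job

Take the charged battery pack out of its charger: close gently on it so that its sprung red tab is squeezed in, and lift it straight out while the tab stays pressed. Fit it in the empty battery well of the blue work light, tab towards the red mark, push it firmly but gently down against the sprung contacts until it is fully home, and let go so that the tab snaps out and holds it there. Never yank or ram it or lean on the housings (the plastic cracks), and leave the spent grey pack, mallet, punch bin and stamp tray where they are.

Things in the scene. Friction and masses are not known exactly. Their poses are not given: they have to be found in the camera images.
- pack_head (a point): charged battery pack, black with red tab, 0.2-0.35 kg: centre of its head, 56 (x) x 40 (y) x 52 mm high, z up, tab on the -y side. Grip from above across y, one finger on the tab: 44.5 mm over the free tab, 40 mm, even about this point, with it pressed in. Shoulder (head's underside) 26 mm below; under it a stem 44 (x) x 32 (y) x 42 mm, its end tapered 3 mm a side over the last 7 mm.
- tab_face (a point): centre of the outer face of the pack's red snap tab, 30 mm wide (x), 46 mm high, axes as the pack; at rest 24.5 mm to -y of pack_head. It slides in (+y) 4.5 mm to a stop, against a spring of 3 N at first, 9 N at the stop; press at least 4 mm to free its hook.
- tab_hook (a point): outer end of the tab's hook, 24 mm wide, 11 mm below the shoulder, 3.5 mm proud of the stem's -y face, moving with the tab; sloped below, flat on top. In a well it catches under a lip with 1 mm of up-down play.
- charger_mouth (a point): grey charger fixed to the bench, 130 (x) x 96 mm (y), flat top 60 mm high: centre of the well's mouth, level with the top; axes as the pack in it, red mark and catch lip at -y. Well 46 x 34 mm, 44 mm deep: 1 mm play round the stem. The pack's shoulder rests on the top, pack_head 26 mm above this point. More than 60 N between pack and charger is too much.
- lamp_mouth (a point): blue cordless work light fixed to the bench, 140 (x) x 122 mm (y), flat top 60 mm high; black LED head 55 to 120 mm behind (+x) the well, up to 125 mm above the bench. This point: centre of the empty well's mouth, level with the top; z up; red mark and catch lip at -y, where the pack's tab belongs. Well and lip as in the charger. More than 60 N between pack and light is too much.
- lamp_contact (a point): top of the sprung contact block on the floor of the light's well, at rest 34 mm below the mouth. It meets the pack's foot 8 mm before home and pushes up with 6 N at first, 11 N at home. Home: shoulder on the top, pack_head 26 mm above lamp_mouth; latched, up to 1 mm higher. If the tab is let out over 1 mm above home, the hook misses the lip and the pack rises 8 mm; pressed down on its top it still snaps in.
- spent_mid (a point): middle of a spent pack, grey with red tab, lying on the bench between the two housings, 95 x 56 x 45 mm. To be left alone.
- mallet: mallet with wooden handle and amber head, 250 mm long, 41 mm high, lying on the green mat at the back; origin under the handle on the mat, x axis along it to the head. To be left alone.
- punch_bin: green bin of red hollow punches on the left, 110 x 90 mm, 130 mm high with the punches: centre of its underside. To be left alone.
- stamp_tray: black tray of steel stamps with an upright clear cover, on the right, 130 x 120 mm, 80 mm high: centre of the tray's underside. To be left alone.
Mind the look-alikes: they are no part of the job. What is shaped like the part that bears lamp_mouth but yellow is not meant.

How it is judged (in metres and radians):
On the way, in this order (a step that is already met when the one before it is completed fails the run):
1. the pack is lifted clear of the charger (z of pack_head in the frame of charger_mouth above 0.075 m and contact force between pack and charger below 0.1 N), for 0.1 s.
2. the pack is pushed down home in the light's well (z of pack_head in the frame of lamp_mouth below 0.0285 m and horizontal distance between pack_head and lamp_mouth below 0.004 m), for 0.1 s.
At the end, for the whole second after the job is handed in: The pack stands upright in the light's well within 2.5 mm of fully home (and within 4 mm of the well's centre), its tab on the red-mark side and sprung out so that the latch holds it against the contact springs, let go and at rest (all of step 2 and angle between pack_head's own z axis and vertical below 0.06 rad and y of tab_face in the frame of lamp_mouth below -0.0215 m and linear speed of pack below 0.02 m/s); the robot touches nothing.
It fails at once if more than 60 N between the pack and the charger (yanked, or slammed sideways in its well) (contact force between pack and charger above 60 N).
It fails at once if more than 60 N between the pack and the light (rammed) (contact force between pack and lamp above 60 N).
It fails at once if the fingers or arm press on the charger or the light with more than 20 N (contact force between any of the fingers, the arm and charger above 20 N or contact force between any of the fingers, the arm and lamp above 20 N).
It fails at once if the spent pack, mallet, punch bin or stamp tray is shifted by more than 20 mm (distance of any of spent_mid, mallet, punch_bin, stamp_tray from where it was at the start of the episode above 0.02 m).
It also fails if it takes over 61 s, if anything falls off the work surface, if the arm or the gripper's body presses on something with over 40 N, if the wrist force passes 120 N, or if a joint passes its speed limit or range.

## Working session

There is one attempt and no reset: what is moved stays moved. The work goes in short steps, Python scripts to look and compute and a tool call to move; the robot and the scene stay as the last step left them, time stands still between calls to the robot, and variables do not carry over. Pictures are saved under pics/ and viewed, at most 10 in all, crops included, and the job is handed in when it is done.

Besides the shell and the picture viewer there is one more tool, called after "Emit:" as name(argument=value, ...), one argument or row to a line, values as JSON. servo_tool: Moves the arm, as the interface text tells. Its arguments: {"type":"object","properties":{"moves":{"type":"array","items":{"type":"number"}},"force":{"type":"number"}},"required":["moves"]}

```bash
mkdir -p pics; ls
python3 - <<'E'
from station import telemetry, snapshot, camera_info
import cv2,json
print(telemetry.observe())
for n in("scene","top"):
    cv2.imwrite(f"pics/{n}0.png",cv2.resize(snapshot(n)[:,:,::-1],(800,600),interpolation=cv2.INTER_CUBIC)); print(n,camera_info(n))
print(camera_info("wrist"))
E
```

```text
pics
{'time_s': 0.0, 'q': array([-4.95830981e+01,  1.46526564e+01,  6.12862984e+00, -2.85635991e-02,
       -8.15825885e+01, -1.63079901e+01]), 'dq': array([-0.01148257,  0.01731319,  0.02356745,  0.01878058,  0.03101116,
       -0.05032139]), 'joint_efforts': array([ 9.59920067e-05, -3.86620867e+01,  2.37937403e+01,  5.36519945e+00,
       -5.91296688e-03, -3.31680906e-05]), 'ee_pos': array([ 224.52284841, -501.52536596,  230.38164325]), 'orientation': array([ 1.79889741e+02, -2.82626606e-03, -1.55895293e+02]), 'contact_force': array([ 0.46191983, -0.02053467, -0.46460586]), 'wrist_torque': array([-0.02082085,  0.00129401,  0.02434553]), 'finger_force': 0.0, 'grip_width': 1.000537668462323}
scene {'intrinsics': array([[450.15384479,   0.        , 269.8156295 ],
       [  0.        , 450.15384479, 205.83821975],
       [  0.        ,   0.        ,   1.        ]]), 'eye': array([1726.7235888 ,  318.92663447,  936.55946582]), 'orientation': array([-125.12340459,    0.56846125,  105.08507757])}
top {'intrinsics': array([[470.88249949,   0.        , 283.87943823],
       [  0.        , 470.88249949, 209.15226429],
       [  0.        ,   0.        ,   1.        ]]), 'eye': array([ 455.77082049,   -5.66808268, 1294.12108381]), 'orientation': array([-175.0492848 ,    0.48680992,  -91.25391112])}
{'intrinsics': array([[366.43574569,   0.        , 285.96416994],
       [  0.        , 366.43574569, 211.82027524],
       [  0.        ,   0.        ,   1.        ]]), 'hand_eye': array([[ 4.53627888e-04, -9.64293983e-01, -2.64833739e-01,
         6.60867531e+01],
       [ 9.99999888e-01,  4.01600033e-04,  2.50600026e-04,
         1.09156456e+00],
       [-1.35294858e-04, -2.64833823e-01,  9.64294057e-01,
        -1.43167669e+02],
       [ 0.00000000e+00,  0.00000000e+00,  0.00000000e+00,
         1.00000000e+00]])}
```

View pics/top0.png

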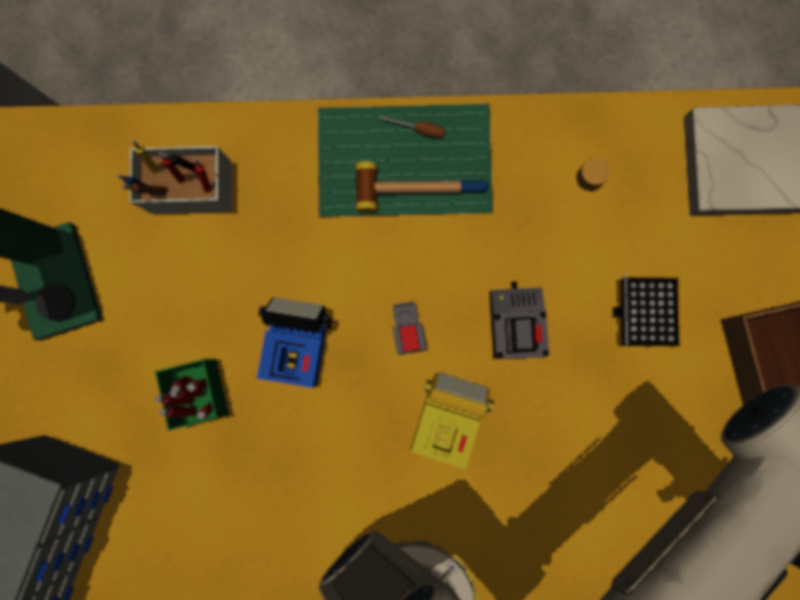

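View pics/scene0.png

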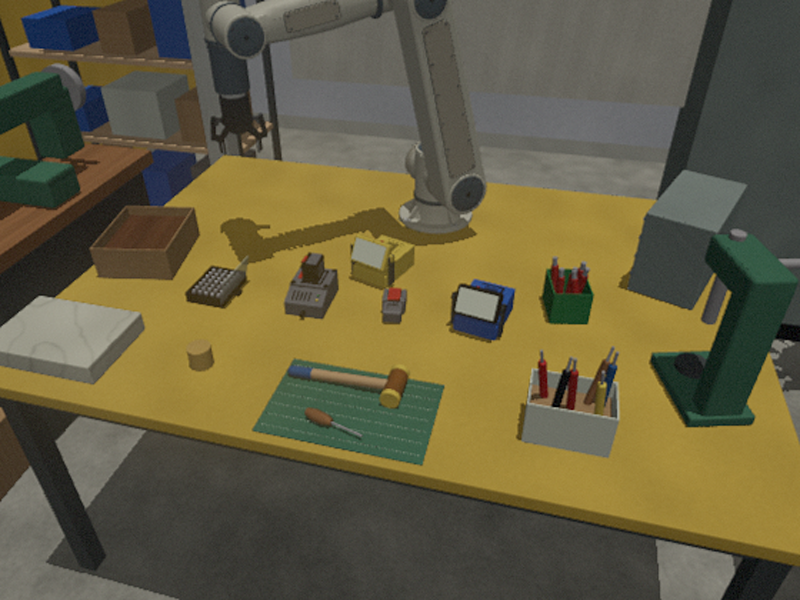

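Top view: the charger is at (520,323) with the black pack at (522,334), its red tab to the right (-y). Two lights have the same shape: blue at (292,358) with its red mark at (306,363), and yellow at (445,435). Blue is the one meant. The spent pack is at (409,328), punch bin at (190,395), stamp tray at (650,312) and mallet at (420,187).

```bash
cat > h.py <<'E'
import numpy as np, cv2
from scipy.spatial.transform import Rotation as R
from station import telemetry, snapshot, camera_info
def cam(n, st=None):
    c=camera_info(n)
    if n!="wrist": return c["intrinsics"],R.from_euler('xyz',c["orientation"],degrees=True).as_matrix(),np.array(c["eye"])
    T=np.eye(4);T[:3,:3]=R.from_euler('xyz',st["orientation"],degrees=True).as_matrix();T[:3,3]=st["ee_pos"]
    T=T@c["hand_eye"]; return c["intrinsics"],T[:3,:3],T[:3,3]
def ray(c,uv,z):
    K,Rm,e=c; d=Rm@np.linalg.solve(K,[uv[0],uv[1],1.]); return e+d*(z-e[2])/d[2]
def proj(c,p):
    K,Rm,e=c; q=K@(Rm.T@(np.asarray(p)-e)); return q[:2]/q[2]
E
python3 - <<'E'
from h import *
c=cam("top")
s=.7
for n,u,z in [("pack",(521,333),112),("chargerTL",(490,290),60),("chTR",(543,288),60),("chBL",(495,358),60),("chBR",(548,357),60),("lampwell",(291,360),60),("lBL",(258,379),60),("lBR",(318,387),60),("mark",(306,363),60),("spent",(409,328),45)]:
    print(n,ray(c,(u[0]*s,u[1]*s),z).round(0))
im=cv2.imread("pics/top0.png")[260:480,230:570]
cv2.imwrite("pics/c1.png",cv2.resize(im,None,fx=2.3,fy=2.3,interpolation=cv2.INTER_CUBIC))
E
```

```text
pack [ 494. -199.  112.]
chargerTL [ 576. -153.   60.]
chTR [ 577. -251.   60.]
chBL [ 451. -158.   60.]
chBR [ 450. -255.   60.]
lampwell [455. 214.  60.]
lBL [422. 275.  60.]
lBR [405. 166.  60.]
mark [449. 187.  60.]
spent [510.  -3.  45.]
```

View pics/c1.png

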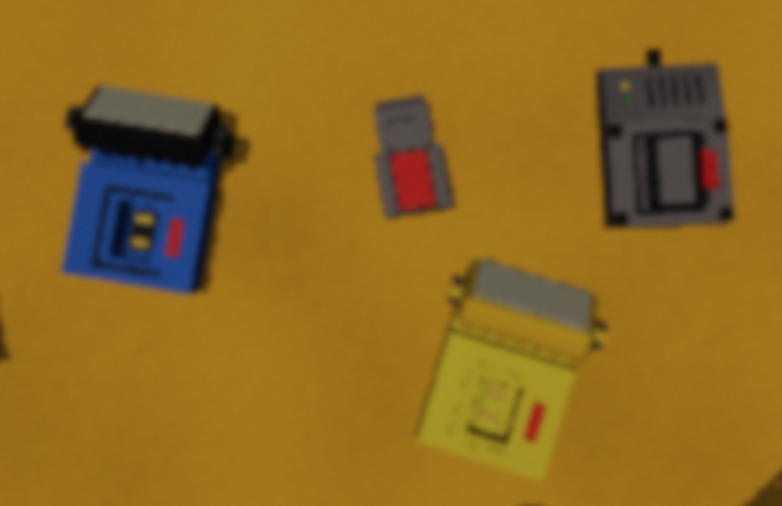

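The crop confirms it: the blue light has an empty well with gold contacts at crop (142,230) and its red mark at (175,238). The yellow one at crop (495,400) is the look-alike. Next I move the wrist camera over the charger.

Emit:
servo_tool(
  moves=[0,0,0,0,0,7.4,85,0,0,0,0,0,7.4,85,0,0,0,0,0,7.3,85,-28,29,-2,0,0,0,85,-28,29,-2,0,0,0,85,-28,29,-2,0,0,0,85,-28,29,-2,0,0,0,85,-28,29,-2,0,0,0,85,-28,29,-2,0,0,0,85,-28,29,-2,0,0,0,85],
)

```text
time_s: 1.1
ee_pos: [414.1, -290.7, 245.1]
orientation: [180.0, -0.0, -178.0]
contact_force: [0.4, -1.0, 0.8]
grip_width: 0.994
finger_force: 0.0
```

Emit:
servo_tool(
  moves=[-28,29,-2,0,0,0,85,-28,29,-2,0,0,0,85,-28,29,-2,0,0,0,85,0,0,0,0,0,0,85,0,0,0,0,0,0,85,0,0,0,0,0,0,85,0,0,0,0,0,0,85,0,0,0,0,0,0,85,0,0,0,0,0,0,85,0,0,0,0,0,0,85],
)

```text
time_s: 2.1
ee_pos: [494.1, -202.7, 251.4]
orientation: [-180.0, 0.0, -178.0]
contact_force: [0.1, 0.0, -0.7]
grip_width: 0.994
finger_force: 0.0
```

Run:
```python
from h import *
import pickle
st=telemetry.observe(); im=snapshot("wrist"); pickle.dump((st,im),open("w1.pkl","wb"))
print(st["ee_pos"],st["orientation"],st["contact_force"])
cv2.imwrite("pics/w1.png",cv2.resize(im[:,:,::-1],(800,600),interpolation=cv2.INTER_CUBIC))
```

```text
[ 494.12928784 -202.7022628   251.36073447] [-1.79999454e+02  7.84429522e-03 -1.78027752e+02] [ 0.10270568  0.01837775 -0.72779048]
```

View pics/w1.png

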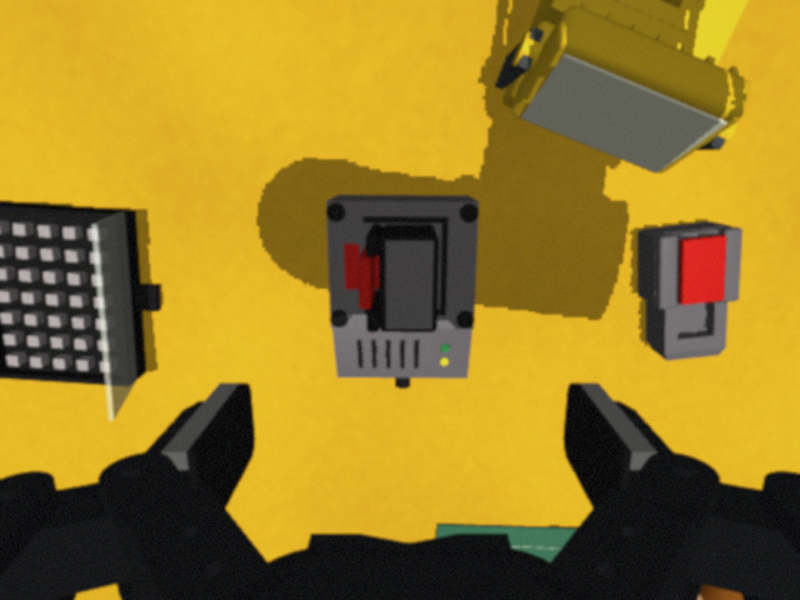

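The pack's grey top is at (410,284) with the red tab at (368,275) on the -y side (left). The charger's near edge runs from (327,197) to (477,197). I fit the outlines numerically.

Run:
```python
from h import *
import pickle
st,im=pickle.load(open("w1.pkl","rb")); c=cam("wrist",st); s=.7
for n,u,z in [("cTL",(327,198),60),("cTR",(477,198),60),("screws",(336,212),62),("",(469,212),62),("",(339,318),62),("",(464,318),62),("markTL",(345,244),60),("markBL",(345,288),60),("packTop TL",(384,238),112),("TR",(436,238),112),("BL",(386,330),112),("BR",(436,330),112),("rim",(372,226),112),("rimR",(437,226),112)]:
    print(n,ray(c,(u[0]*s,u[1]*s),z).round(1))
# overlay guess
o=im[:,:,::-1].copy()
cx,cy,yaw=496,-202,np.radians(2)
F=5; x0,y0=215,125
o=cv2.resize(o[y0:y0+115,x0:x0+150],None,fx=F,fy=F,interpolation=cv2.INTER_CUBIC)
def P(x,y,z):
    q=[cx+x*np.cos(yaw)-y*np.sin(yaw),cy+x*np.sin(yaw)+y*np.cos(yaw),z]
    return ((proj(c,q)+.5-[x0,y0])*F).astype(int)
def rect(a,b,z,col): cv2.polylines(o,[np.array([P(a*i,b*j,z) for i,j in((1,1),(1,-1),(-1,-1),(-1,1))])],True,col,1)
rect(28,20,112,(0,255,0)); rect(28,20,60,(255,255,0)); rect(23,17,60,(255,0,255))
cv2.imwrite("pics/w1c.png",o)
```

```text
cTL [ 453.1 -253.9   60. ]
cTR [ 449.8 -159.8   60. ]
screws [ 461.4 -248.    62. ]
 [ 458.5 -164.5   62. ]
 [ 531.  -246.2   62. ]
 [ 528.2 -163.2   62. ]
markTL [ 481.8 -242.6   60. ]
markBL [ 510.9 -242.5   60. ]
packTop TL [ 469.3 -215.4  112. ]
TR [ 468.3 -187.3  112. ]
BL [ 521.7 -213.1  112. ]
BR [ 520.7 -184.7  112. ]
rim [ 463.1 -222.   112. ]
rimR [ 461.9 -187.1  112. ]
```

View pics/w1c.png

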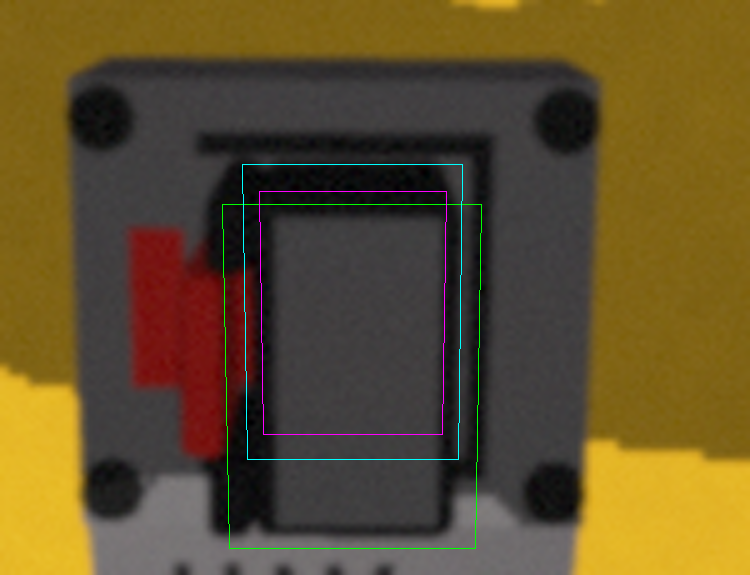

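Run:
```python
from h import *
import pickle
st,im=pickle.load(open("w1.pkl","rb")); c=cam("wrist",st)
for n,u,z in [("tabTL",(182,275),109),("tabBL",(184,457),109),("headBL",(212,530),112),("headBR",(451,530),112),("headR top",(450,215),112),("headL mid",(210,240),112),("headTopEdge",(350,168),112),("markTL",(130,228),60),("markBR",(182,387),60),("brackTR",(492,135),60),("brackBR",(484,480),60),("edgeL",(69,100),60),("edgeR",(598,100),60),("L2",(84,460),60),("R2",(585,440),60)]:
    print(n,ray(c,((u[0]/5+215-.5),u[1]/5+125-.5),z).round(1))
```

```text
tabTL [ 480.5 -229.4  109. ]
tabBL [ 510.3 -228.8  109. ]
headBL [ 521.6 -223.9  112. ]
headBR [ 520.3 -185.2  112. ]
headR top [ 469.1 -187.8  112. ]
headL mid [ 474.3 -224.9  112. ]
headTopEdge [ 462.4 -203.5  112. ]
markTL [ 481.1 -243.5   60. ]
markBR [ 510.9 -233.6   60. ]
brackTR [ 461.9 -178.    60. ]
brackBR [ 527.1 -176.    60. ]
edgeL [ 458.3 -254.5   60. ]
edgeR [ 455.  -159.2   60. ]
L2 [ 525.8 -252.1   60. ]
R2 [ 518.5 -157.3   60. ]
```

Pack centre is about (494.8,-205.0) with yaw 2°. The tab, head, mark and screws agree to within 1 mm. Next I look at the lamp with the hand still empty.

Emit:
servo_tool(
  moves=[2.4,42,0,0,0,0,85,2.4,42,0,0,0,0,85,2.4,42,0,0,0,0,85,2.4,42,0,0,0,0,85,2.4,42,0,0,0,0,85,2.4,42,0,0,0,0,85,2.4,42,0,0,0,0,85,2.4,42,0,0,0,0,85,2.4,42,0,0,0,0,85,2.4,42,0,0,0,0,85],
)

```text
time_s: 3.15
ee_pos: [455.2, 218.2, 251.6]
orientation: [180.0, 0.0, -178.0]
contact_force: [0.5, -0.3, 0.4]
grip_width: 0.996
finger_force: 0.0
```

Emit:
servo_tool(
  moves=[0,0,0,0,0,5.5,85,0,0,0,0,0,5.5,85,0,0,0,0,0,0,85,0,0,0,0,0,0,85,0,0,0,0,0,0,85,0,0,0,0,0,0,85,0,0,0,0,0,0,85,0,0,0,0,0,0,85,0,0,0,0,0,0,85,0,0,0,0,0,0,85],
)

```text
time_s: 4.15
ee_pos: [455.6, 216.5, 251.3]
orientation: [180.0, -0.0, 171.0]
contact_force: [0.3, -0.2, 0.3]
grip_width: 0.998
finger_force: 0.0
```

Run:
```python
from h import *
import pickle
st=telemetry.observe(); im=snapshot("wrist"); pickle.dump((st,im),open("w2.pkl","wb"))
print(st["ee_pos"],st["orientation"])
o=im[90:262,165:395,::-1]
c=cam("wrist",st); print(proj(c,[455,214,60]))
cv2.imwrite("pics/w2.png",cv2.resize(o,None,fx=3.4,fy=3.4,interpolation=cv2.INTER_CUBIC))
```

```text
[455.64095966 216.51310171 251.28738811] [ 1.79999629e+02 -6.20818582e-04  1.71011927e+02]
[281.56610305 185.60929326]
```

View pics/w2.png

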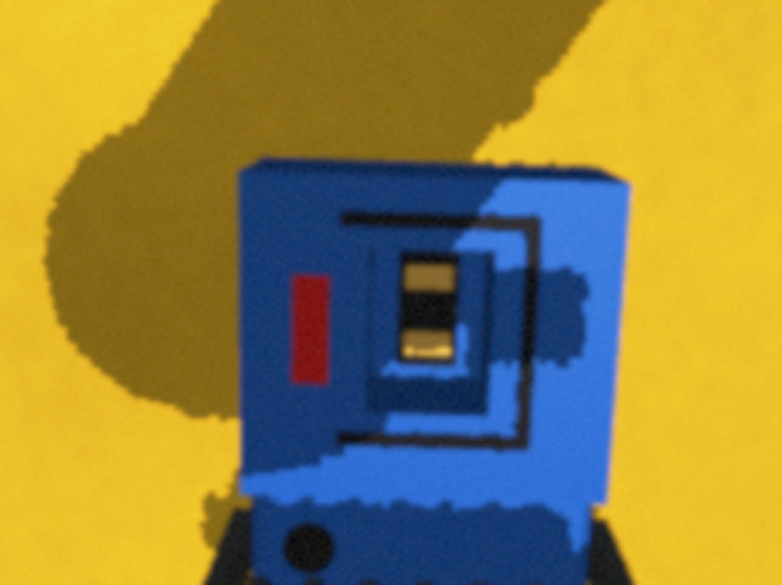

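Wrist crop over the light: the well spans cols 369-492 and rows 250-412 with gold contacts inside. The red mark is at (310,330) and the bracket's outer corners are at (541,214) and (528,447).

Run:
```python
from h import *
import pickle
from scipy.optimize import least_squares
def pts(f,sc,x0,y0,L):
    st,im=pickle.load(open(f,"rb")); c=cam("wrist",st)
    return {n:ray(c,((u+.5)/sc+x0-.5,(v+.5)/sc+y0-.5),60)[:2].round(1) for n,(u,v) in L.items()}
l=pts("w2.pkl",3.4,165,90,dict(mTL=(291,275),mBR=(329,385),mTR=(330,276),mBL=(291,383),bTR=(541,214),bBR=(528,447),bTL=(341,212),bBL=(338,442),wTL=(369,250),wTR=(494,253),wBL=(368,411),wBR=(488,412),eTL=(239,172),eTR=(630,184),eBL=(241,492),eBR=(606,503)))
for k in l: print(k,l[k])
ch=pts("w1.pkl",5,215,125,dict(mTL=(130,228),mBR=(182,387),mTR=(181,228),mBL=(131,386),bTR=(492,135),bTL=(198,133),bBR=(484,480)))
W=np.array([l[k] for k in("wTL","wTR","wBL","wBR")]); print("well mean",W.mean(0))
# charger features in local frame of assumed (494.8,-205,2deg), then fit lamp
def loc(p,q): a=np.radians(q[2]);d=np.asarray(p)-q[:2];return np.array([d[0]*np.cos(a)+d[1]*np.sin(a),-d[0]*np.sin(a)+d[1]*np.cos(a)])
for k in ch: print("charger local",k,loc(ch[k],(494.8,-205,2)).round(1))
# ideal: mark, bracket from nominal sym
wn=dict(wTL=(-23,-17),wTR=(-23,17),wBL=(23,-17),wBR=(23,17))
f=lambda q:np.concatenate([loc(l[k],q)-wn[k] for k in wn])
r=least_squares(f,[455,214,-9]);print("well fit",r.x,r.fun.round(1))
for k in l: print("lamp local",k,loc(l[k],r.x).round(1))
ks=("mTL","mBR","mTR","mBL","bTR")
g=lambda q:np.concatenate([loc(l[k],q)-loc(ch[k],(494.8,-205,2)) for k in ks])
r=least_squares(g,[455,214,-9]);print("rel fit",r.x,r.fun.round(1))
```

```text
mTL [436.6 187.8]
mBR [468.4 192.7]
mTR [438.5 198.2]
mBL [466.2 182.4]
bTR [430.9 256.6]
bBR [494.7 244.7]
bTL [422.1 204. ]
bBL [484.9 192.3]
wTL [433.2 209.7]
wTR [439.3 242.8]
wBL [477.4 202.1]
wBR [482.9 235. ]
eTL [407.5 179.2]
eTR [426.8 280.9]
eBL [495.2 162.6]
eBR [514.6 264.3]
well mean [458.2 222.4]
charger local mTL [-15.2 -37.8]
charger local mBR [ 14.9 -29. ]
charger local mTR [-15.2 -28.5]
charger local mBL [ 14.7 -38.6]
charger local bTR [-32.1  28.3]
charger local bTL [-32.5 -25. ]
charger local bBR [33.1 28.1]
well fit [458.2        222.4         -9.95553093] [ 0.6  0.2  0.9 -0.2 -0.6  0.3 -0.9 -0.3]
lamp local mTL [-15.3 -37.8]
lamp local mBR [ 15.2 -27.5]
lamp local mTR [-15.2 -27.2]
lamp local mBL [ 14.8 -38. ]
lamp local bTR [-32.8  29. ]
lamp local bBR [32.1 28.3]
lamp local bTL [-32.4 -24.4]
lamp local bBL [ 31.5 -25. ]
lamp local wTL [-22.4 -16.8]
lamp local wTR [-22.1  16.8]
lamp local wBL [ 22.4 -16.7]
lamp local wBR [22.1 16.7]
lamp local eTL [-42.5 -51.3]
lamp local eTR [-41.   52.2]
lamp local eBL [ 46.8 -52.5]
lamp local eBR [48.3 51. ]
rel fit [458.04537487 223.31933603  -9.29270647] [-0.2 -0.7  0.3  0.5 -0.   0.5 -0.  -0.4 -0.   0.1]
```

Emit:
servo_tool(
  moves=[0,0,0,0,0,-5.5,85,0,0,0,0,0,-5.5,85,-2.45,-42.3,0,0,0,0,85,-2.45,-42.3,0,0,0,0,85,-2.45,-42.3,0,0,0,0,85,-2.45,-42.3,0,0,0,0,85,-2.45,-42.3,0,0,0,0,85,-2.45,-42.3,0,0,0,0,85,-2.45,-42.3,0,0,0,0,85,-2.45,-42.3,0,0,0,0,85],
  force=20,
)

```text
time_s: 5.2
ee_pos: [487.0, -122.7, 251.5]
orientation: [180.0, 0.0, -178.0]
contact_force: [1.8, 0.6, 0.2]
grip_width: 0.995
finger_force: 0.0
```

Emit:
servo_tool(
  moves=[-2.45,-42.3,0,0,0,0,85,-2.45,-42.3,0,0,0,0,85,0,0,18,0,0,0,85,0,0,18,0,0,0,85,0,0,18,0,0,0,85,0,0,18,0,0,0,85,0,0,18,0,0,0,85,0,0,18,0,0,0,85,0,0,0,0,0,0,85,0,0,0,0,0,0,85],
)

```text
time_s: 6.2
ee_pos: [495.1, -205.5, 143.7]
orientation: [-180.0, -0.0, -178.0]
contact_force: [-0.7, -0.1, 0.4]
grip_width: 0.994
finger_force: 0.0
```

Run:
```python
from h import *
st=telemetry.observe(); print(st["ee_pos"],st["orientation"],st["time_s"],st["contact_force"])
```

```text
[ 495.07706846 -205.52346638  143.6917945 ] [-1.79973447e+02 -1.26962950e-02 -1.77976518e+02] 6.2 [-0.65490659 -0.08469979  0.40254796]
```

Emit:
servo_tool(
  moves=[0,0,10,0,0,0,85,0,0,10,0,0,0,85,0,0,10,0,0,0,85,0,0,10,0,0,0,85,0,0,10,0,0,0,85,0,0,10,0,0,0,85,0,0,10,0,0,0,85,0,0,6.5,0,0,0,85,0,0,0,0,0,0,60,0,0,0,0,0,0,54],
  force=25,
)

```text
time_s: 7.2
ee_pos: [495.1, -205.5, 66.9]
orientation: [-180.0, 0.0, -178.0]
contact_force: [-0.6, 0.4, 0.7]
grip_width: 0.687
finger_force: 0.0
```

Emit:
servo_tool(
  moves=[0,0,0,0,0,0,51,0,0,0,0,0,0,49,0,0,0,0,0,0,47,0,0,0,0,0,0,45,0,0,0,0,0,0,43,0,0,0,0,0,0,41,0,0,0,0,0,0,39,0,0,0,0,0,0,36,0,0,0,0,0,0,36,0,0,0,0,0,0,36],
  force=25,
)

```text
time_s: 8.2
ee_pos: [495.7, -205.9, 68.3]
orientation: [-179.9, 0.1, -178.0]
contact_force: [-1.6, -1.5, 7.5]
grip_width: 0.451
finger_force: 24.7
```

Emit:
servo_tool(
  moves=[0,0,-1,0,0,0,36,0,0,-1,0,0,0,36,0,0,-1,0,0,0,36,0,0,-1,0,0,0,36,0,0,-1,0,0,0,36,0,0,-1,0,0,0,36,0,0,-1,0,0,0,36,0,0,-1,0,0,0,36,0,0,0,0,0,0,36,0,0,0,0,0,0,36],
  force=40,
)

```text
time_s: 9.2
ee_pos: [494.8, -205.9, 74.0]
orientation: [-180.0, -0.0, -178.0]
contact_force: [1.3, -5.8, -3.9]
grip_width: 0.435
finger_force: 40.8
```

Emit:
servo_tool(
  moves=[0,0,-3,0,0,0,36,0,0,-4,0,0,0,36,0,0,-5,0,0,0,36,0,0,-6,0,0,0,36,0,0,-6,0,0,0,36,0,0,-6,0,0,0,36,0,0,-6,0,0,0,36,0,0,-6,0,0,0,36,0,0,-6,0,0,0,36,0,0,-6,0,0,0,36],
)

```text
time_s: 10.2
ee_pos: [494.8, -204.9, 129.0]
orientation: [180.0, -0.0, -178.0]
contact_force: [0.1, -0.5, -3.2]
grip_width: 0.439
finger_force: 41.5
```

Emit:
servo_tool(
  moves=[0,0,-8,0,0,0,36,0,0,-10,0,0,0,36,0,0,-10,0,0,0,36,0,0,-10,0,0,0,36,0,0,-10,0,0,0,36,0,0,-10,0,0,0,36,0,0,-6,0,0,0,36,0,0,0,0,0,0,36,0,0,0,0,0,0,36,0,0,0,0,0,0,36],
)

```text
time_s: 11.2
ee_pos: [494.6, -205.2, 192.1]
orientation: [180.0, -0.1, -178.0]
contact_force: [-0.3, -0.9, -2.4]
grip_width: 0.438
finger_force: 41.5
```

Run:
```python
from h import *
import pickle
st=telemetry.observe(); print(st)
im=snapshot("wrist"); pickle.dump((st,im),open("w3.pkl","wb")); c=cam("wrist",st)
o=im[:,:,::-1]
cv2.imwrite("pics/w3.png",cv2.resize(o[120:420,130:450],None,fx=2,fy=2,interpolation=cv2.INTER_CUBIC))
```

```text
{'time_s': 11.2, 'q': array([-5.78741790e+00,  1.38845306e+01, -4.75107787e-01, -1.74777665e-02,
       -7.57128939e+01, -8.22033839e+01]), 'dq': array([-0.063654  ,  0.0146    ,  0.04270799,  0.12975583, -0.07848859,
        0.0845163 ]), 'joint_efforts': array([ 6.74129624e-04, -3.92173576e+01,  2.46248353e+01,  5.72871387e+00,
       -2.95252474e-03, -1.59797969e-04]), 'ee_pos': array([ 494.58629219, -205.21194651,  192.13909328]), 'orientation': array([ 1.79973385e+02, -6.95654635e-02, -1.77995110e+02]), 'contact_force': array([-0.31103269, -0.87305664, -2.41943586]), 'wrist_torque': array([0.03106123, 0.00736573, 0.00568687]), 'finger_force': 41.52680575847626, 'grip_width': 0.437783212129099}
```

View pics/w3.png

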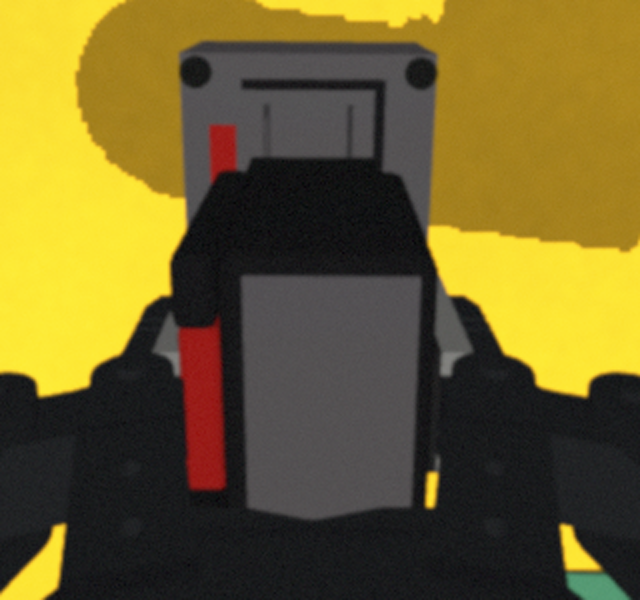

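The pack is in the hand, upright, with the tab pressed (red strip at (203,405)). The charger below is empty. I carry it to the light.

Emit:
servo_tool(
  moves=[1,20,0,0,0,0,36,1.5,30,0,0,0,0,36,2,40,0,0,0,0,36,2,40,0,0,0,0,36,2,40,0,0,0,0,36,2,40,0,0,0,0,36,2,40,0,0,0,0,36,2,40,0,0,0,0,36,2,40,0,0,0,0,36,2,40,0,0,0,0,36],
)

```text
time_s: 12.25
ee_pos: [462.9, 165.3, 192.6]
orientation: [-180.0, -0.0, -178.0]
contact_force: [-0.2, -0.5, -2.9]
grip_width: 0.441
finger_force: 41.6
```

Emit:
servo_tool(
  moves=[1.5,34,0,0,0,0,36,1,24.6,0,0,0,3.1,36,0,0,0,0,0,3.1,36,0,0,0,0,0,3.1,36,0,0,0,0,0,3,36,0,0,0,0,0,0,36,0,0,0,0,0,0,36,0,0,0,0,0,0,36,0,0,0,0,0,0,36,0,0,0,0,0,0,36],
)

```text
time_s: 13.25
ee_pos: [458.9, 222.2, 192.8]
orientation: [180.0, -0.0, 169.7]
contact_force: [-0.4, -0.2, -3.3]
grip_width: 0.44
finger_force: 41.7
```

Run:
```python
from h import *
st=telemetry.observe(); p=st["ee_pos"]; print(p,st["orientation"],st["contact_force"],st["wrist_torque"],st["grip_width"])
a=np.radians(169.7); d=np.array([458.7,222.4])-p[:2]
print("dx,dy tool",d@[np.cos(a),np.sin(a)],d@[np.sin(a),-np.cos(a)])
```

```text
[458.94381861 222.20292541 192.78380677] [ 1.79998419e+02 -2.75832405e-04  1.69725107e+02] [-0.38282085 -0.23888424 -3.32206827] [ 0.00551867 -0.02118762 -0.03609894] 0.4397494437007585
dx,dy tool 0.2751268569841556 0.15030343611500616
```

Emit:
servo_tool(
  moves=[0.3,0.2,8,0,0,0,36,0,0,10,0,0,0,36,0,0,10,0,0,0,36,0,0,10,0,0,0,36,0,0,10,0,0,0,36,0,0,10,0,0,0,36,0,0,10,0,0,0,36,0,0,8,0,0,0,36,0,0,0,0,0,0,36,0,0,0,0,0,0,36],
)

```text
time_s: 14.25
ee_pos: [458.8, 222.5, 116.9]
orientation: [-180.0, 0.0, 169.7]
contact_force: [0.3, 0.4, -2.8]
grip_width: 0.435
finger_force: 41.7
```

Emit:
servo_tool(
  moves=[0,0,1.5,0,0,0,36,0,0,1.5,0,0,0,36,0,0,1.5,0,0,0,36,0,0,1.5,0,0,0,36,0,0,1.5,0,0,0,36,0,0,1.5,0,0,0,36,0,0,1.5,0,0,0,36,0,0,1.5,0,0,0,36,0,0,0,0,0,0,36,0,0,0,0,0,0,36],
)

```text
time_s: 15.25
ee_pos: [458.6, 222.3, 104.7]
orientation: [-180.0, -0.0, 169.7]
contact_force: [-0.2, -0.7, -3.1]
grip_width: 0.439
finger_force: 41.6
```

Entered freely. I continue down to just above the contacts (TCP about 77).

Emit:
servo_tool(
  moves=[0,0,2,0,0,0,36,0,0,2,0,0,0,36,0,0,2,0,0,0,36,0,0,2,0,0,0,36,0,0,2,0,0,0,36,0,0,2,0,0,0,36,0,0,2,0,0,0,36,0,0,2,0,0,0,36,0,0,0,0,0,0,36,0,0,0,0,0,0,36],
)

```text
time_s: 16.25
ee_pos: [458.3, 222.0, 88.3]
orientation: [-179.9, -0.1, 169.7]
contact_force: [-1.5, -5.8, -3.7]
grip_width: 0.432
finger_force: 41.3
```

Emit:
servo_tool(
  moves=[0,0,1.5,0,0,0,36,0,0,1.5,0,0,0,36,0,0,1.5,0,0,0,36,0,0,1.5,0,0,0,36,0,0,1.5,0,0,0,36,0,0,1.5,0,0,0,36,0,0,1,0,0,0,36,0,0,1,0,0,0,36,0,0,0,0,0,0,36,0,0,0,0,0,0,36],
)

```text
time_s: 17.25
ee_pos: [458.4, 222.0, 77.6]
orientation: [-179.9, -0.0, 169.7]
contact_force: [-0.5, -6.4, -3.2]
grip_width: 0.438
finger_force: 41.4
```

Emit:
servo_tool(
  moves=[0,-0.4,1,0,0,0,36,0,0,1,0,0,0,36,0,0,1,0,0,0,36,0,0,1,0,0,0,36,0,0,1,0,0,0,36,0,0,1,0,0,0,36,0,0,1,0,0,0,36,0,0,1,0,0,0,36,0,0,0,0,0,0,36,0,0,0,0,0,0,36],
  force=50,
)

```text
time_s: 18.25
ee_pos: [459.0, 221.9, 71.1]
orientation: [-180.0, 0.1, 169.7]
contact_force: [-3.0, -6.7, 6.7]
grip_width: 0.432
finger_force: 48.0
```

Emit:
servo_tool(
  moves=[0,0,0.7,0,0,0,36,0,0,0.7,0,0,0,36,0,0,0.7,0,0,0,36,0,0,0.7,0,0,0,36,0,0,0.7,0,0,0,36,0,0,0,0,0,0,36,0,0,0,0,0,0,36,0,0,0,0,0,0,36,0,0,0,0,0,0,36,0,0,0,0,0,0,36],
)

```text
time_s: 19.25
ee_pos: [459.1, 222.0, 68.9]
orientation: [180.0, 0.1, 169.8]
contact_force: [-7.1, -6.6, 15.6]
grip_width: 0.429
finger_force: 50.2
```

Emit:
servo_tool(
  moves=[0,0,0.7,0,0,0,36,0,0,0.7,0,0,0,36,0,0,0.6,0,0,0,36,0,0,0.5,0,0,0,36,0,0,0,0,0,0,36,0,0,0,0,0,0,36,0,0,0,0,0,0,36,0,0,0,0,0,0,36,0,0,0,0,0,0,36,0,0,0,0,0,0,36],
)

```text
time_s: 20.25
ee_pos: [459.3, 222.1, 68.7]
orientation: [180.0, 0.2, 169.8]
contact_force: [-14.8, -7.6, 33.8]
grip_width: 0.434
finger_force: 53.2
```

Emit:
servo_tool(
  moves=[0,0,-1,0,0,0,36,0,0,0,0,0,0,36,0,0,0,0,0,0,36,0,0,0,0,0,0,75,0,0,0,0,0,0,75,0,0,0,0,0,0,75,0,0,0,0,0,0,75,0,0,0,0,0,0,75,0,0,0,0,0,0,75,0,0,0,0,0,0,75],
)

```text
time_s: 21.25
ee_pos: [458.6, 222.2, 64.7]
orientation: [180.0, -0.0, 169.7]
contact_force: [0.3, -0.1, -0.6]
grip_width: 0.88
finger_force: 0.0
```

Run:
```python
from h import *
import pickle
st=telemetry.observe(); print(st["ee_pos"],st["contact_force"],st["time_s"])
im=snapshot("scene");c=cam("scene")
a=np.radians(-10.3)
def W(x,y,z): return [458.2+x*np.cos(a)-y*np.sin(a),222.4+x*np.sin(a)+y*np.cos(a),z]
print("top at home",proj(c,W(28,0,112)),"top +7:",proj(c,W(28,0,119)))
u,v=proj(c,W(0,0,90)).astype(int)
o=im[v-60:v+60,u-80:u+80,::-1]; print(u-80,v-60)
cv2.imwrite("pics/s1.png",cv2.resize(o,None,fx=5,fy=5,interpolation=cv2.INTER_CUBIC))
```

```text
[458.64496797 222.22108415  64.70035918] [ 0.33106537 -0.10032321 -0.56070343] 21.25
top at home [340.96851683 196.06426968] top +7: [341.14209391 194.28517073]
263 137
```

Emit:
servo_tool(
  moves=[0,0,-4,0,0,0,85,0,0,-8,0,0,0,85,0,0,-20,0,0,0,85,0,0,-30,0,0,0,85,0,0,-30,0,0,0,85,0,0,-30,0,0,0,85,0,0,-30,0,0,0,85,0,0,-30,0,0,0,85,0,0,0,0,0,0,85,0,0,0,0,0,0,85],
)

```text
time_s: 22.3
ee_pos: [458.7, 222.4, 247.8]
orientation: [179.9, 0.1, 169.7]
contact_force: [-0.3, -0.7, -1.1]
grip_width: 0.996
finger_force: 0.0
```

Run:
```python
from h import *
import pickle
st=telemetry.observe(); im=snapshot("wrist");c=cam("wrist",st); pickle.dump((st,im),open("w4.pkl","wb"));print(st["ee_pos"],st["contact_force"])
a=np.radians(-10.3)
x0,y0,F=205,120,4.5
o=cv2.resize(im[y0:y0+130,x0:x0+170,::-1],None,fx=F,fy=F,interpolation=cv2.INTER_CUBIC)
def P(x,y,z): return ((proj(c,[458.2+x*np.cos(a)-y*np.sin(a),222.4+x*np.sin(a)+y*np.cos(a),z])+.5-[x0,y0])*F).astype(int)
for z,col in((112,(0,255,0)),(120,(255,0,255))):
    cv2.polylines(o,[np.array([P(*q,z) for q in((28,20),(28,-20),(-28,-20),(-28,20))])],True,col,1)
for yy,col in((-24.5,(0,255,0)),(-20,(255,0,255))): cv2.line(o,P(-15,yy,109),P(15,yy,109),col,1)
cv2.imwrite("pics/w4.png",o)
```

```text
[458.72911152 222.35483019 247.82459766] [-0.32323268 -0.73955494 -1.1325426 ]
```

View pics/w4.png

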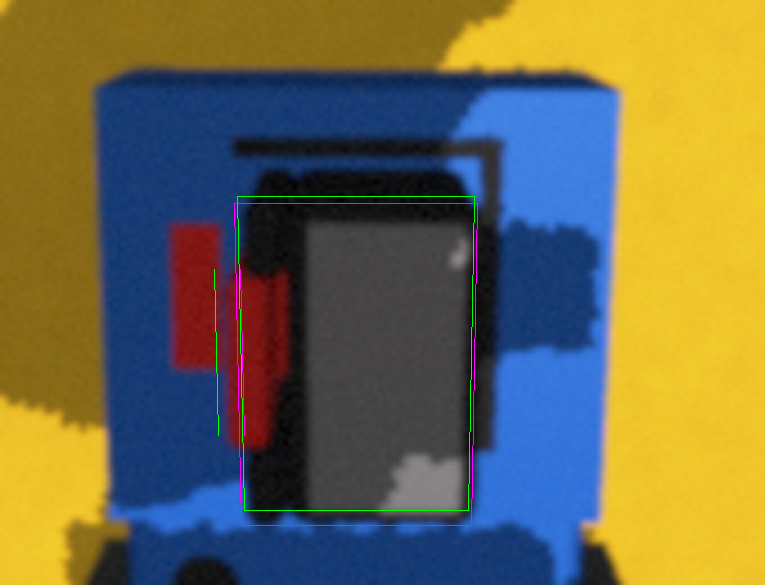

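The tab stands only partly out (outer edge at col 228 against 215 expected). The top also looks larger, about 8 mm high, so the pack has probably risen unlatched. I shut the fingers and press on its top.

Emit:
servo_tool(
  moves=[0,0,0,0,0,0,0,0,0,15,0,0,0,0,0,0,15,0,0,0,0,0,0,15,0,0,0,0,0,0,15,0,0,0,0,0,0,15,0,0,0,0,0,0,15,0,0,0,0,0,0,15,0,0,0,0,0,0,15,0,0,0,0,0,0,0,0,0,0,0],
  force=20,
)

```text
time_s: 23.35
ee_pos: [456.9, 220.9, 124.0]
orientation: [-179.7, -0.2, 169.7]
contact_force: [0.2, -0.1, -1.3]
grip_width: -0.001
finger_force: 0.0
```

Emit:
servo_tool(
  moves=[0,0,1,0,0,0,0,0,0,1,0,0,0,0,0,0,1,0,0,0,0,0,0,1,0,0,0,0,0,0,1,0,0,0,0,0,0,1,0,0,0,0,0,0,1,0,0,0,0,0,0,1,0,0,0,0,0,0,1,0,0,0,0,0,0,0,0,0,0,0],
)

```text
time_s: 24.35
ee_pos: [459.3, 222.2, 118.9]
orientation: [180.0, 0.1, 169.7]
contact_force: [-1.9, -0.9, 5.2]
grip_width: 0.001
finger_force: 2.8
```

Contact came at about 119.5, so it had popped up. I press on gently.

Emit:
servo_tool(
  moves=[0,0,1,0,0,0,0,0,0,1,0,0,0,0,0,0,1,0,0,0,0,0,0,1,0,0,0,0,0,0,0.5,0,0,0,0,0,0,0.5,0,0,0,0,0,0,0,0,0,0,0,0,0,0,0,0,0,0,0,0,0,0,0,0,0,0,0,0,0,0,0,0],
)

```text
time_s: 25.35
ee_pos: [459.6, 222.2, 114.6]
orientation: [179.9, 0.2, 169.7]
contact_force: [-1.1, -1.9, 10.1]
grip_width: -0.001
finger_force: 4.7
```

Emit:
servo_tool(
  moves=[0,0,0.7,0,0,0,0,0,0,0.7,0,0,0,0,0,0,0.7,0,0,0,0,0,0,0.5,0,0,0,0,0,0,0,0,0,0,0,0,0,0,0,0,0,0,0,0,0,0,0,0,0,0,0,0,0,0,0,0,0,0,0,0,0,0,0,0,0,0,0,0,0,0],
)

```text
time_s: 26.35
ee_pos: [459.5, 222.3, 112.3]
orientation: [179.9, 0.2, 169.8]
contact_force: [-3.6, -1.3, 11.6]
grip_width: -0.004
finger_force: 6.0
```

Home should be a TCP of about 112. I press until it stalls at around 25 N.

Emit:
servo_tool(
  moves=[0,0,0.7,0,0,0,0,0,0,0.7,0,0,0,0,0,0,0.6,0,0,0,0,0,0,0.5,0,0,0,0,0,0,0,0,0,0,0,0,0,0,0,0,0,0,0,0,0,0,0,0,0,0,0,0,0,0,0,0,0,0,0,0,0,0,0,0,0,0,0,0,0,0],
)

```text
time_s: 27.35
ee_pos: [459.6, 222.3, 112.1]
orientation: [179.9, 0.2, 169.8]
contact_force: [-10.4, -3.8, 27.7]
grip_width: 0.002
finger_force: 13.7
```

Stalled at 112.1, so it is home. I back off slowly and check whether it stays down.

Emit:
servo_tool(
  moves=[0,0,-1,0,0,0,0,0,0,-1,0,0,0,0,0,0,-1,0,0,0,0,0,0,-1,0,0,0,0,0,0,-1,0,0,0,0,0,0,-1,0,0,0,0,0,0,0,0,0,0,0,0,0,0,0,0,0,0,0,0,0,0,0,0,0,0,0,0,0,0,0,0],
)

```text
time_s: 28.35
ee_pos: [458.5, 222.1, 113.5]
orientation: [-180.0, -0.0, 169.7]
contact_force: [-0.5, -0.1, -0.3]
grip_width: -0.002
finger_force: 0.0
```

No force at 113.5, so the pack is latched. I retreat and take a picture.

Emit:
servo_tool(
  moves=[0,0,-10,0,0,0,0,0,0,-20,0,0,0,0,0,0,-20,0,0,0,0,0,0,-20,0,0,0,0,0,0,-20,0,0,0,0,0,0,-20,0,0,0,85,0,0,-24,0,0,0,85,0,0,0,0,0,0,85,0,0,0,0,0,0,85,0,0,0,0,0,0,85],
)

```text
time_s: 29.35
ee_pos: [458.2, 221.9, 247.2]
orientation: [-180.0, -0.1, 169.7]
contact_force: [-0.2, 0.1, -0.3]
grip_width: 0.843
finger_force: 0.0
```

Run:
```python
from h import *
st=telemetry.observe(); im=snapshot("wrist");c=cam("wrist",st);print(st["ee_pos"],st["contact_force"])
a=np.radians(-10.3)
x0,y0,F=205,120,4.5
o=cv2.resize(im[y0:y0+130,x0:x0+170,::-1],None,fx=F,fy=F,interpolation=cv2.INTER_CUBIC)
def P(x,y,z): return ((proj(c,[458.2+x*np.cos(a)-y*np.sin(a),222.4+x*np.sin(a)+y*np.cos(a),z])+.5-[x0,y0])*F).astype(int)
cv2.polylines(o,[np.array([P(*q,112) for q in((28,20),(28,-20),(-28,-20),(-28,20))])],True,(0,255,0),1)
for yy,col in((-24.5,(0,255,0)),(-21.5,(255,0,255))): cv2.line(o,P(-15,yy,109),P(15,yy,109),col,1)
cv2.imwrite("pics/w5.png",o)
```

```text
[458.20710181 221.92679908 247.15231627] [-0.15001481  0.1488682  -0.34263094]
```

View pics/w5.png

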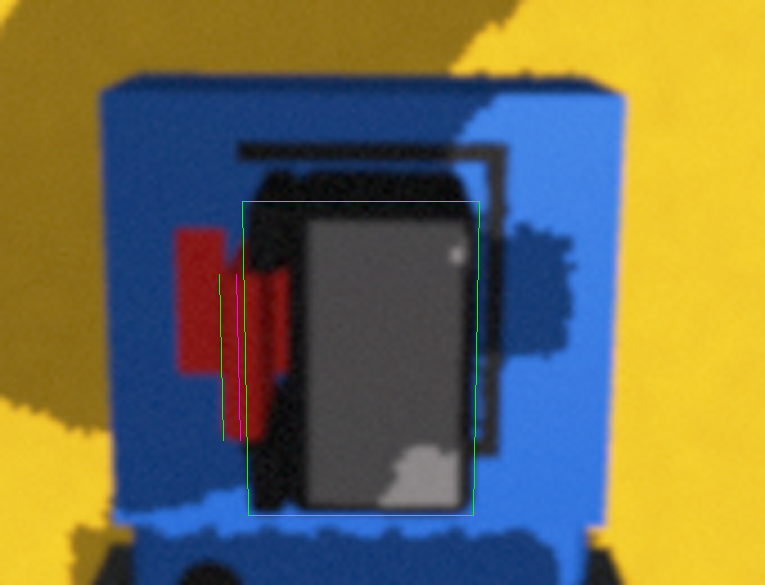

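The outline now matches home height (bottom edge at row 512). The tab's outer edge is at col 223, at the free-tab line and past the 21.5 mm limit line. I hand it in.

```bash
python3 -c "
from station import workorder
print(workorder.finish_job())"
```

```text
the job is handed in; nothing more can be done
None
```

The charged pack is home and latched in the blue work light with its tab out. It popped up unlatched at the first release and snapped in when pressed on its top. The job is handed in at about 29 s; no verdict was shown.

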